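Shut the sample chest and lock its hasp with the pin

TASK

Get the blue sample chest ready to travel: shut its lid fully, swing the steel hasp down over the staple until it hangs flat against the front, and then take the red-handled locking pin out of its stand and push it down through the staple's loop until its collar sits on the loop, and let go of it. Leave the beaker and the timer where they stand.

Things in the scene. Friction and masses are not known exactly. Their poses are not given: they have to be found in the camera images.
- chest: Blue sample chest with a hinged lid, fixed to the worktop; 150 mm (x) by 220 mm (y), body 104 mm high, 124 mm with the lid shut. Origin: centre of its underside. Its own x points to the back, y to its left, z up; the front face (own x = -75 mm) looks toward the robot. The lid's hinge line runs along y at own x = +75 mm, z = 104 mm. Two small carrying handles stand 20 mm out of its ends at 70 mm height.
- lid (a joint): Lid hinge, rad: 0 = fully shut, grows as the front edge rises (starts 0.3 to 0.65). Stiff: it stays where it is left and closes under about 5 N pressed on the front half of its top. The lid is a flat slab 20 mm thick; its top is bare, but the raised hasp (80 mm wide, standing up to 70 mm above it) is at the middle of its front edge, so press near a side edge to keep a gripper clear of the hasp.
- lid_front (a point): Middle of the upper front edge of the lid; with the lid shut it lies at own x = -75 mm, z = 124 mm of the chest.
- hasp (a joint): Hasp hinge relative to the lid, rad: 0 = hanging straight down, flat against the chest's front (fully closed, its stop); pi/2 = standing straight out to the front; pi = standing straight up; its upper stop is 3.45 (starts 2.4 to 3.3). Stiff: it stays where it is left; about 1 to 3 N swings it.
- hasp_hinge (a point): Middle of the hasp's hinge line, which runs along the chest's y; with the lid shut it lies 8 mm before the front face, 114 mm above the worktop (10 mm under the lid's top).
- hasp_edge (a point): Middle of the hasp's free edge, 80 mm from the hinge. The hasp is a flat steel plate 80 mm wide (y), 80 mm long and 4 mm thick, with a slot 36 mm wide from 39 to 62 mm from the hinge; solid strips 22 mm wide lie either side of the slot. The shut hasp's outer face lies 10 mm before the chest's front face and its free edge is 34 mm above the worktop.
- loop (a point): Centre of the staple's loop, level with its upper face, 72 mm above the worktop, 27 mm before the chest's front face. The staple is a flat steel loop 6 mm thick, 30 mm wide (y), standing 42 mm out of the front face; its opening is 18 by 18 mm with an upright axis. The closed hasp lies behind the opening, with the loop standing out through the slot.
- pin: Locking pin, loose, 0.1 kg, upright in its stand. Origin: bottom tip of the shank; z points up along the pin. Steel shank 12 mm diameter, 62 mm long with a tapered tip; collar 30 mm diameter, 5 mm thick, from 62 to 67 mm above the tip; red cylindrical handle 24 mm diameter, from 67 to 107 mm above the tip. The mass may be up to 0.13 kg.
- pin_collar (a point): Centre of the underside of the pin's collar, 62 mm above its tip.
- stand: Grey pin stand, fixed: block 56 x 56 mm, 70 mm high on an 82 x 80 mm foot, with an upright 16 mm hole in the middle where the pin hangs by its collar (lift straight up by 65 mm or more). Origin: centre of its underside.
- beaker: Glass beaker, bystander, 57 x 59 mm, 79 mm high, origin at its underside; must not be moved.
- timer: White lab timer, bystander, 58 x 64 x 20 mm, lying before the chest, origin at its underside; must not be moved.
Mind the look-alikes: they are no part of the job. There is more than one size of the pin; the one meant has the size given above.

How it is judged:
On the way, in this order (a step that is already met when the one before it is completed fails the run):
1. the lid is fully shut (value of joint lid below 0.03 rad), for 0.2 s.
2. the hasp hangs over the staple with the lid shut and the pin not yet in the loop (value of joint hasp below 0.15 rad and value of joint lid below 0.03 rad and distance between pin_collar and loop above 0.05 m), for 0.2 s.
At the end, for the whole second after the job is handed in: The lid is shut (within 0.03 rad), the hasp hangs over the staple (within 0.17 rad of closed), and the pin stands at rest in the loop: upright within 0.15 rad, its axis within 7 mm of the loop's centre, and its collar down on the loop (within 5 mm) (value of joint lid below 0.03 rad and value of joint hasp below 0.17 rad and horizontal distance between pin_collar and loop below 0.007 m and z of pin_collar in the frame of chest between 0.069 and 0.077 m and angle between pin's own z axis and vertical below 0.15 rad and linear speed of pin below 0.02 m/s); the robot touches nothing.
It fails at once if the beaker is moved by more than 30 mm (distance of beaker from where it was at the start of the episode above 0.03 m).
It fails at once if the timer is moved by more than 30 mm (distance of timer from where it was at the start of the episode above 0.03 m).
It also fails if it takes over 64 s, if anything falls off the work surface, if the arm or the gripper's body presses on something with over 40 N, if the wrist force passes 120 N, or if a joint passes its speed limit or range.

ROBOT

A 6-joint arm with a two-finger parallel gripper is mounted at the origin on a cart in front of the work surface, level with it; the furniture and walls round the work are solid. World frame = base frame: x ahead of the robot, y to its left, z up, the work surface at z = 0. Lengths are in m, angles in rad, forces in N, time in s.
With the tool pointing down it reaches from about 0.325 to 0.85 m from the base axis. Payload 4.4 kg.
Tool frame: the origin (TCP) lies on the centre line of the jaws, within the pads' length; the fingertips stand 17 mm ahead of it and the grasp point (between the pads) lies 2 mm behind it; z points along the fingers, x is the direction in which the jaws open and shut, and the axes are right-handed (so a half turn about z gives the same grasp; the last joint's range is limited). The gripper opens to 94 mm and grips with 3 to 60 N. Pads are 16 mm wide; open, the fingers measure 119 mm over their backs; the gripper's body (75 mm by 177 mm) begins 78 mm behind the grasp point.
Start: joints at [1.046, 0.207, 1.542, -0, 1.393, -0.15], TCP at [0.21, 0.535, 0.222] pointing down, gripper open.
Joint ranges: [-2.73, 2.73], [-0.86, 2.22], [0.23, 2.46], [-1.11, 4.25], [0.08, 2.63], [-2.82, 2.82]. Speed limits (rad/s): [2.79, 2.79, 3.14, 3.14, 3.14, 3.14].

INTERFACE

Orientations are given as a unit quaternion [w, x, y, z].
In Python, from workcell import robot gives the robot as it stands. The module is installed in compiled form; this text tells all that it offers. Calls block until the motion is done:
- robot.movep(position, orientation): joint-space move of the TCP to a pose.
- robot.line_to(position, orientation=None, rate=0.15, stop_force=None): straight line of the TCP; orientation=None keeps the orientation; rate is the mean speed in m/s. With stop_force (N) it stops when the force on the tool has changed by that much, and returns True; else False.
- robot.set_joints(angles): joint-space move.
- robot.let_go() and robot.clamp(): open the fingers fully, or close them until they stop; the grip force is fixed at half the most.
- robot.wait(seconds).
- robot.ik(position, orientation): joint angles nearest the present ones, or None.
- robot.read_camera(name): name is "scene" or "top" or "wrist"; returns a dict with "color" (400x640x3 uint8, red, green, blue), "K" (3x3 intrinsics, pixels), "pose" (4x4, takes a point from camera to world coordinates). Camera axes: x right, y up, looking along -z (the intrinsics and any distortion apply to the point x, -y, -z); pixel columns grow to the right and rows downward; lengths in m; the calibration is good to about 2 mm. The wrist camera is an equidistant fisheye: a pixel r from the principal point sees the ray r / f radians off the axis. A picture is of the moment at which its call begins. There is no depth.
A pose or a line that the arm cannot do raises robot.Unreachable and nothing moves.
- robot.job_done(): hands the job in, once; it reports no verdict.
Trained networks look in the newest picture that a camera, given by its name, has taken for a name from the list of things; names that differ only in an ending like _2 or _b are one class to them, and where a whole thing is asked for, a point or a joint stands for the part that bears it (a point fixed in the world has none). Each returns a list of dicts, best first, with "conf" (0 to 1); they miss things now and then, are a little off and sometimes report something else, mostly with a low value. They report only what shows in the picture. A call takes as long as a camera call. They do not tell look-alikes from the thing itself.
- robot.masks_of(camera, thing): "region" (400x640 bool, what is visible of it) and "at" ([column, row] in pixels, amid what is visible of it).
- robot.spot_point(camera, thing): "at" ([column, row] in pixels: a listed point, or the origin of a listed thing).
Readings, each from a call of its own:
- robot.current_t(): time.
- robot.current_joint_pos(): joint angles.
- robot.current_joint_velocities(): joint speeds.
- robot.current_effort(): joint torques, N m.
- robot.current_position(): TCP position.
- robot.current_ee_rot(): TCP orientation.
- robot.current_wrist_force(): force on the tool from outside, world axes, zero at the start.
- robot.current_ft_torque(): the same for the moment, N m.
- robot.current_gripper_width(): finger opening in m.
Only numpy, scipy, OpenCV 4.12 (cv2) and the standard library are available. Lean on these libraries where they do the work, as an engineer would, in place of code of your own. Each camera call takes 0.05 s, during which the arm holds its last target.

## Working session

There is one attempt and no reset: what is moved stays moved. The work goes in short steps, each a Python script; the robot and the scene stay as the last script left them, time stands still between calls to the robot, and variables do not carry over. Pictures are saved under pics/ and viewed, and the job is handed in when it is done.

```bash
mkdir -p pics; cat > h.py <<'E'
import numpy as np, cv2
from workcell import robot
def snap(n,f):
    c=robot.read_camera(n); cv2.imwrite('pics/'+f,cv2.cvtColor(c['color'],cv2.COLOR_RGB2BGR)); return c
E
python3 - <<'E'
from h import *
print(robot.current_t())
for n in ['scene','top','wrist']:
    c=snap(n,n+'0.png'); print(n,c['K'].tolist(),np.round(c['pose'],3).tolist(),[k for k in c if k!='color'])
    for t in ['chest','lid_front','hasp_hinge','hasp_edge','loop','pin','pin_collar','stand','beaker','timer']:
        print(t,[(np.round(d['at']).tolist(),round(d['conf'],2)) for d in robot.spot_point(n,t)][:4])
print(robot.current_t())
E
```

```text
0.0
scene [[462.2995591592556, 0.0, 321.52271088165475], [0.0, 462.2995591592556, 200.80350789340207], [0.0, 0.0, 1.0]] [[-0.488, 0.407, -0.772, -0.318], [-0.873, -0.244, 0.423, 0.505], [-0.016, 0.88, 0.475, 0.613], [0.0, 0.0, 0.0, 1.0]] ['K', 'pose']
chest [([338.0, 214.0], 0.68)]
lid_front [([347.0, 156.0], 0.87), ([360.0, 264.0], 0.44)]
hasp_hinge [([346.0, 165.0], 0.91)]
hasp_edge [([346.0, 132.0], 0.65)]
loop [([354.0, 203.0], 0.57)]
pin [([238.0, 316.0], 0.79), ([254.0, 258.0], 0.46)]
pin_collar [([236.0, 299.0], 0.78), ([272.0, 257.0], 0.72), ([250.0, 246.0], 0.48)]
stand [([279.0, 286.0], 0.86)]
beaker [([429.0, 230.0], 0.66)]
timer [([360.0, 262.0], 0.66), ([334.0, 211.0], 0.47)]
top [[423.1778233163603, 0.0, 316.7694769934568], [0.0, 423.1778233163603, 201.4494037185774], [0.0, 0.0, 1.0]] [[0.019, 0.986, -0.165, 0.337], [-1.0, 0.016, -0.018, 0.029], [-0.015, 0.166, 0.986, 1.283], [0.0, 0.0, 0.0, 1.0]] ['K', 'pose']
chest [([350.0, 183.0], 0.71), ([259.0, 249.0], 0.29)]
lid_front [([357.0, 190.0], 0.76)]
hasp_hinge [([351.0, 195.0], 0.65)]
hasp_edge [([352.0, 194.0], 0.64)]
loop [([344.0, 212.0], 0.86)]
pin [([226.0, 261.0], 0.61), ([261.0, 251.0], 0.5), ([262.0, 217.0], 0.41)]
pin_collar [([258.0, 246.0], 0.62), ([254.0, 209.0], 0.61), ([226.0, 265.0], 0.38)]
stand [([260.0, 248.0], 0.91)]
beaker [([402.0, 254.0], 0.91), ([350.0, 191.0], 0.61)]
timer [([328.0, 258.0], 0.91)]
wrist [[309.70691628693146, 0.0, 317.56744997775553], [0.0, 309.70691628693146, 196.72963713523967], [0.0, 0.0, 1.0]] [[0.366, -0.894, -0.257, 0.134], [0.931, 0.352, 0.101, 0.565], [0.0, -0.276, 0.961, 0.384], [0.0, 0.0, 0.0, 1.0]] ['K', 'pose']
chest []
lid_front []
hasp_hinge [([191.0, 345.0], 0.47)]
hasp_edge []
loop []
pin []
pin_collar [([218.0, 327.0], 0.44)]
stand [([194.0, 342.0], 0.57)]
beaker []
timer []
1.65
```

View pics/scene0.png

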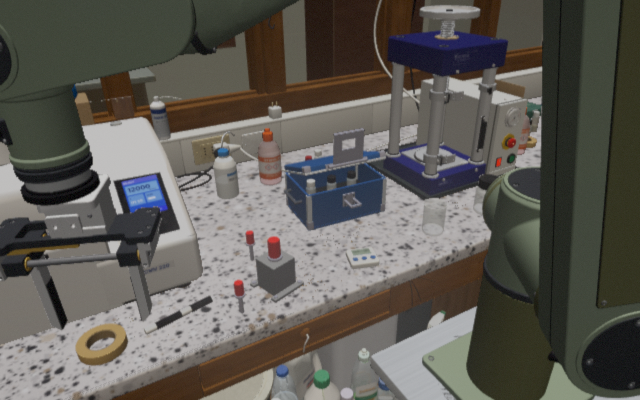

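View pics/top0.png

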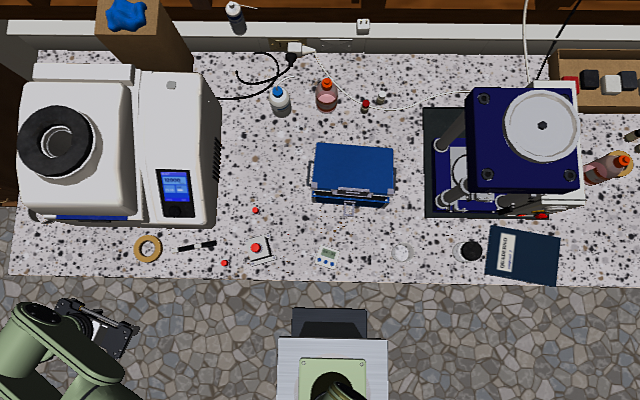

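```bash
python3 - <<'E'
import cv2
a=cv2.imread('pics/top0.png')[150:300,190:440]; cv2.imwrite('pics/top0z.png',cv2.resize(a,None,fx=3.2,fy=3.2,interpolation=2))
a=cv2.imread('pics/scene0.png')[110:350,190:490]; cv2.imwrite('pics/scene0z.png',cv2.resize(a,None,fx=2.5,fy=2.5,interpolation=2))
E
```

```text
(no output)
```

View pics/top0z.png

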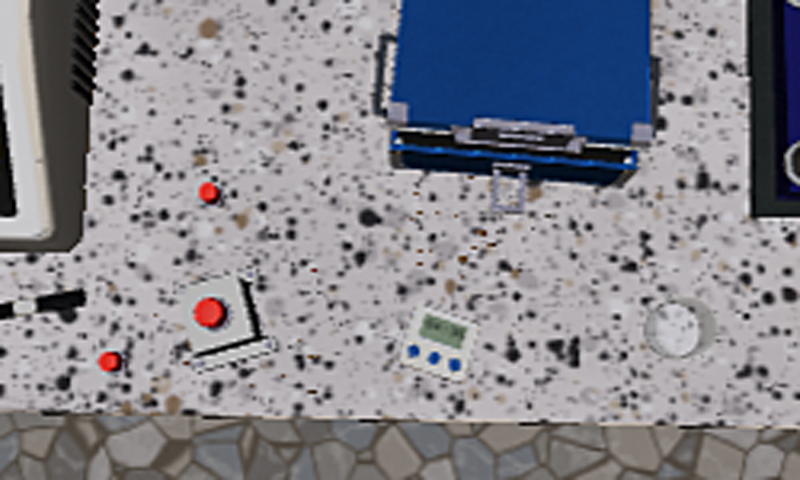

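View pics/scene0z.png

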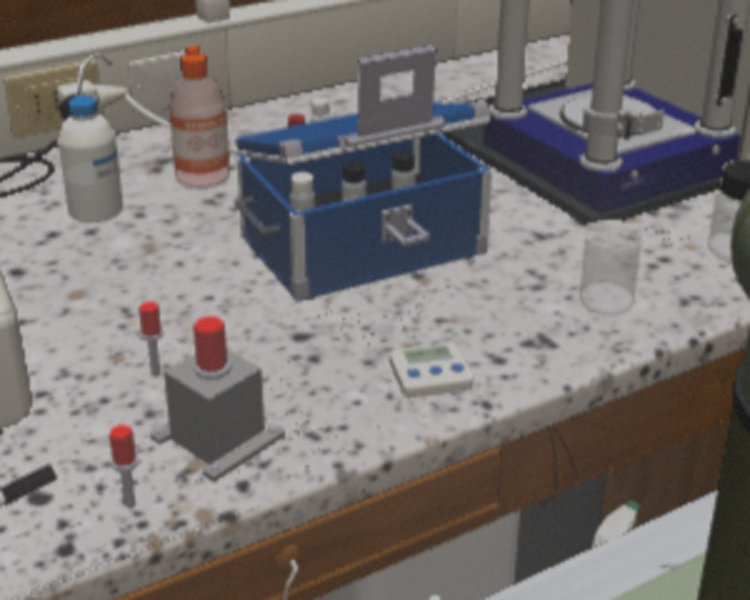

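The chest has its lid half open with the hasp up. The big red pin is in the stand, top image (256,247), and two smaller decoys stand loose at (255,210) and (224,263). Next I'll localise everything.

```bash
cat >> h.py <<'E'
CAM={'scene':None,'top':None}
def ray(c,px):
    K=c['K'];P=c['pose'];d=np.array([(px[0]-K[0,2])/K[0,0],-(px[1]-K[1,2])/K[1,1],-1.]);return P[:3,3],P[:3,:3]@d
def onz(c,px,z):
    o,d=ray(c,px);return o+d*(z-o[2])/d[2]
def proj(c,p):
    P=c['pose'];K=c['K'];q=P[:3,:3].T@(np.asarray(p)-P[:3,3]);return np.array([K[0,2]+K[0,0]*q[0]/-q[2],K[1,2]-K[1,1]*q[1]/-q[2]])
def tri(obs):
    A=np.zeros((3,3));b=np.zeros(3)
    for c,px in obs:
        o,d=ray(c,px);d=d/np.linalg.norm(d);M=np.eye(3)-np.outer(d,d);A+=M;b+=M@o
    return np.linalg.solve(A,b)
E
python3 - <<'E'
from h import *
S=robot.read_camera('scene');T=robot.read_camera('top')
np.save('S.npy',np.array([S['K'],S['pose'][:3,:3]]));
import pickle;pickle.dump((S,T),open('cams.pkl','wb'))
for n,a,b in [('loop',(354,203),(344,212)),('lid_front',(347,156),(357,190)),('hinge',(346,165),(351,195)),('edge',(346,132),(352,194)),('timer',(360,262),(328,258)),('beaker',(429,230),(402,254))]:
    p=tri([(S,a),(T,b)]);print(n,p.round(3),(proj(S,p)-a).round(1),(proj(T,p)-b).round(1))
z=lambda x,y:(190+x/2.5,110+y/2.5)
zt=lambda x,y:(190+x/3.2,150+y/3.2)
print('FL bottom',onz(S,z(300,290),0),'FR',onz(S,z(483,255),0))
print('T FL104',onz(T,zt(391,163),.104),'FR',onz(T,zt(628,183),.104),'back',onz(T,(314,143),.124),onz(T,(396,148),.124))
print('loop tip', [onz(T,zt(*q),.072) for q in [(492,208),(525,212)]])
# handle top z=.115 (stand: collar sits at z=.07 => collar .07-.075, handle to .115)
for c,n,o in((S,'scene',1),(T,'top',1)):
    im=c['color'].astype(int);m=(im[...,0]>130)&(im[...,1]<70)&(im[...,2]<70)
    k,l,st,ce=cv2.connectedComponentsWithStats(m.astype(np.uint8))
    for i in range(1,k):
        if st[i,4]>8: print(n,st[i],ce[i].round(1),'z.115',onz(c,ce[i],.115).round(4),'z.095',onz(c,ce[i],.095).round(4))
for c in('scene','top'):
  robot.read_camera(c)
  for t in('stand','chest'):
    for d in robot.masks_of(c,t): print(c,t,d['conf'],np.round(d['at']),d['region'].sum())
E
```

```text
loop [ 0.508 -0.031  0.076] [-1.9 -0.1] [1.3 0.9]
lid_front [ 0.559 -0.053  0.175] [2.  0.1] [-1.5 -1. ]
hinge [ 0.546 -0.04   0.159] [1.  0.1] [-0.8 -0.5]
edge [ 0.534 -0.034  0.247] [2.3 0.1] [-1.7 -1.2]
timer [ 0.384  0.02  -0.003] [2.2 0.1] [-1.3 -1. ]
beaker [ 0.402 -0.199  0.002] [ 3.3 -0. ] [-2.1 -1.7]
FL bottom [0.5762536  0.05031682 0.        ] FR [ 0.53960676 -0.15071342  0.        ]
T FL104 [0.53641617 0.06405917 0.104     ] FR [ 0.5220717  -0.14463039  0.104     ] back [0.70021802 0.06183472 0.124     ] [ 0.68889775 -0.1705314   0.124     ]
loop tip [array([ 0.50221031, -0.02690764,  0.072     ]), array([ 0.49908843, -0.05662622,  0.072     ])]
scene [264 134   6   3  10] [266.5 135.2] z.115 [ 9.527e-01 -6.000e-04  1.150e-01] z.095 [ 1.0037 -0.021   0.095 ]
scene [510 138   5   4  12] [511.6 139.6] z.115 [ 0.5354 -0.6051  0.115 ] z.095 [ 0.5697 -0.6497  0.095 ]
scene [496 158   5   9  30] [498.3 161.8] z.115 [ 0.4408 -0.4459  0.115 ] z.095 [ 0.4713 -0.4842  0.095 ]
scene [246 232   7   3  17] [249.  233.1] z.115 [0.4473 0.2544 0.115 ] z.095 [0.4781 0.2443 0.095 ]
scene [2
[... 430 characters left out ...]
.5] z.115 [ 0.8273 -0.0848  0.115 ] z.095 [ 0.8357 -0.0867  0.095 ]
top [619 156  11  10  69] [623.7 160.1] z.115 [ 0.6658 -0.8105  0.115 ] z.095 [ 0.6715 -0.8249  0.095 ]
top [253 207   5   6  21] [254.7 209.5] z.115 [0.5077 0.2241 0.115 ] z.095 [0.5106 0.2275 0.095 ]
top [539 214   8   4  27] [542.4 215.5] z.115 [ 0.5044 -0.5729  0.115 ] z.095 [ 0.5072 -0.5832  0.095 ]
top [251 243   8   9  47] [254.4 247.2] z.115 [0.4025 0.2203 0.115 ] z.095 [0.4037 0.2236 0.095 ]
top [221 260   6   6  24] [223.4 262.5] z.115 [0.3592 0.3036 0.115 ] z.095 [0.3596 0.3083 0.095 ]
scene stand 0.69 [279. 276.] 1509
scene chest 0.59 [334. 187.] 6707
top stand 0.76 [260. 250.] 526
top chest 0.92 [353. 174.] 5120
```

```bash
cat >> h.py <<'E'
from scipy.spatial.transform import Rotation as Rn
def toolq(yaw):  # tool z down, tool x at world angle yaw
    x=np.array([np.cos(yaw),np.sin(yaw),0]);z=np.array([0,0,-1.]);M=np.c_[x,np.cross(z,x),z]
    q=Rn.from_matrix(M).as_quat();return [q[3],q[0],q[1],q[2]]
def tipR():
    q=robot.current_ee_rot();return Rn.from_quat([q[1],q[2],q[3],q[0]]).as_matrix()
E
python3 - <<'E'
from h import *
import pickle
R=tipR();p=np.array(robot.current_position());print(p,R.round(3))
c=robot.read_camera('wrist');P=c['pose'];print('cam in tool',(R.T@(P[:3,3]-p)).round(4),(R.T@P[:3,:3]).round(3))
for name,pos in (('lid',(.56,.04,.25)),('pin',(.402,.221,.1)),('loop',(.508,-.035,.1)),('hasp',(.42,-.035,.13))):
  for a in(-.06,-.06+np.pi,-.06+np.pi/2,-.06-np.pi/2):
    j=robot.ik(pos,toolq(a));print(name,round(a,2),None if j is None else np.round(j,2))
E
```

```text
[0.20997795 0.53530809 0.22247093] [[ 0.365  0.931  0.   ]
 [ 0.931 -0.365  0.   ]
 [ 0.    -0.    -1.   ]]
cam in tool [ 0.0003 -0.0816 -0.1618] [[ 1.     0.001 -0.   ]
 [ 0.001 -0.961 -0.276]
 [-0.     0.276 -0.961]]
lid -0.06 [-0.08  0.16  1.54 -0.    1.44 -0.02]
lid 3.08 None
lid 1.51 [-0.08  0.16  1.54 -0.    1.44 -1.59]
lid -1.63 [-0.08  0.16  1.54 -0.    1.44  1.55]
pin -0.06 [ 0.31  0.11  1.94 -0.    1.1   0.37]
pin 3.08 [ 0.31  0.11  1.94 -0.    1.1  -2.77]
pin 1.51 [ 0.31  0.11  1.94 -0.    1.1  -1.2 ]
pin -1.63 [ 0.31  0.11  1.94 -0.    1.1   1.94]
loop -0.06 [-0.24  0.21  1.82 -0.    1.12 -0.18]
loop 3.08 None
loop 1.51 [-0.24  0.21  1.82 -0.    1.12 -1.75]
loop -1.63 [-0.24  0.21  1.82 -0.    1.12  1.39]
hasp -0.06 [-0.29 -0.02  2.   -0.    1.17 -0.23]
hasp 3.08 None
hasp 1.51 [-0.29 -0.02  2.   -0.    1.17 -1.8 ]
hasp -1.63 [-0.29 -0.02  2.   -0.    1.17  1.34]
```

```bash
python3 - <<'E'
from h import *
import pickle
t=robot.current_t()
robot.movep((.42,.221,.25),toolq(1.51)); a=snap('wrist','w_pin.png')
sp=robot.spot_point('wrist','pin_collar');print([(d['at'],d['conf']) for d in sp])
robot.movep((.50,-.035,.30),toolq(1.51)); b=snap('wrist','w_chest.png')
for t_ in ['loop','hasp_hinge','hasp_edge','lid_front']:print(t_,[(np.round(d['at'],1).tolist(),round(d['conf'],2)) for d in robot.spot_point('wrist',t_)])
pickle.dump((a,b),open('w.pkl','wb'));print(t,robot.current_t(),robot.current_position())
E
```

```text
[([314.2, 168.5], 0.91), ([394.7, 121.2], 0.84), ([331.6, 244.9], 0.76), ([176.1, 156.4], 0.6)]
loop [([314.7, 186.8], 0.72)]
hasp_hinge [([315.2, 239.6], 0.78)]
hasp_edge [([312.4, 273.6], 0.59)]
lid_front [([315.4, 248.3], 0.9)]
2.1 4.925 [ 0.49981814 -0.0337907   0.29978759]
```

View pics/w_pin.png

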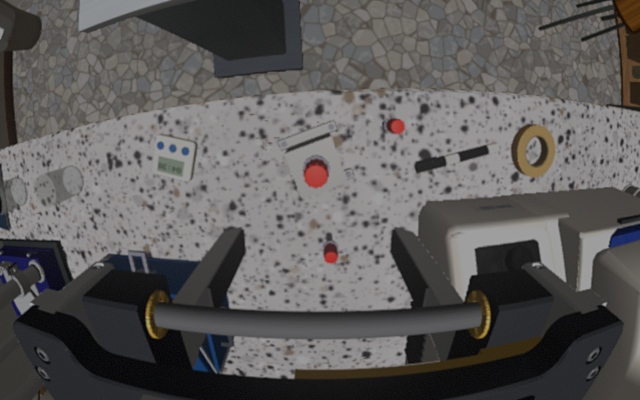

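View pics/w_chest.png

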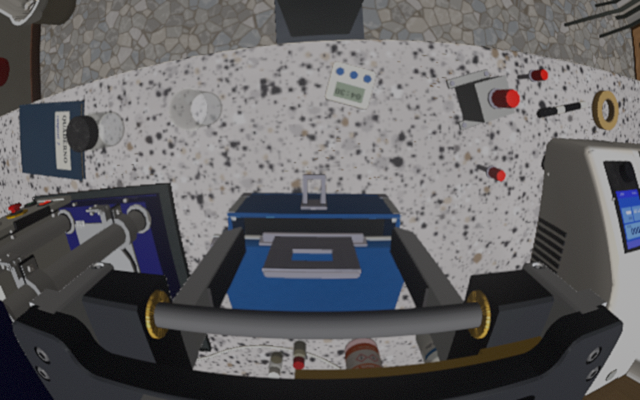

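```bash
cat >> h.py <<'E'
def frayz(c,px,z):
    K=c['K'];P=c['pose'];u=(px[0]-K[0,2]);v=(px[1]-K[1,2]);r=np.hypot(u,v)+1e-9;th=r/K[0,0]
    d=P[:3,:3]@np.array([np.sin(th)*u/r,-np.sin(th)*v/r,-np.cos(th)]);o=P[:3,3];return o+d*(z-o[2])/d[2]
def fproj(c,p):
    P=c['pose'];K=c['K'];q=P[:3,:3].T@(np.asarray(p)-P[:3,3]);x,y=q[0],-q[1];h=np.hypot(x,y)+1e-12;th=np.arctan2(h,-q[2])
    return np.array([K[0,2]+K[0,0]*th*x/h,K[1,2]+K[0,0]*th*y/h])
E
python3 - <<'E'
import cv2
a=cv2.imread('pics/w_chest.png')[165:290,215:415]; cv2.imwrite('pics/wz.png',cv2.resize(a,None,fx=4,fy=4,interpolation=2))
a=cv2.imread('pics/w_pin.png')[110:210,260:380]; cv2.imwrite('pics/wpz.png',cv2.resize(a,None,fx=5,fy=5,interpolation=2))
E
```

```text
(no output)
```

View pics/wz.png

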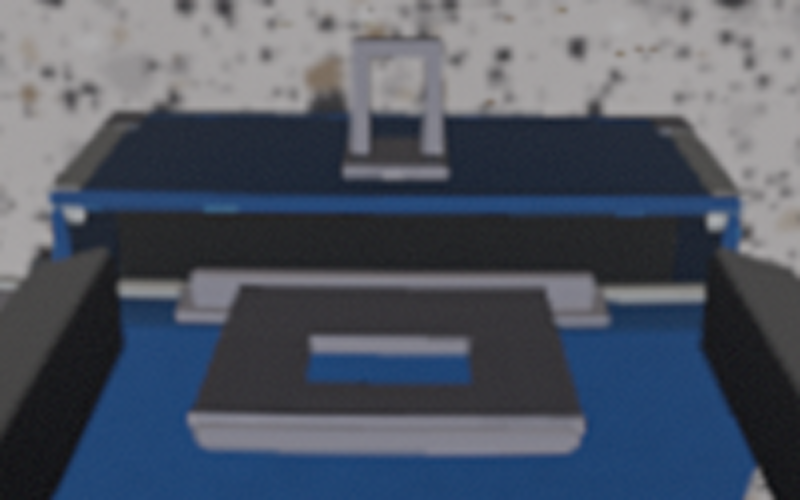

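View pics/wpz.png

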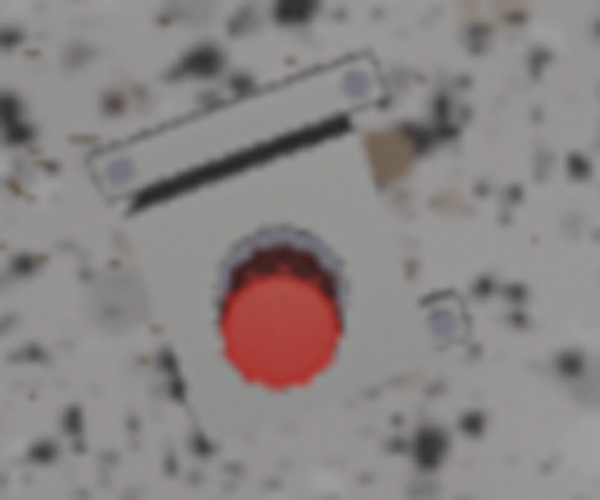

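```bash
python3 - <<'E'
from h import *
import pickle
from scipy.optimize import least_squares
a,b=pickle.load(open('w.pkl','rb'));S,T=pickle.load(open('cams.pkl','rb'))
f=lambda x,y:np.array([215+(x+.5)/4-.5,165+(y+.5)/4-.5])
ob=[((-.075,.110,.104),f(740,203),2),((-.075,-.110,.104),f(52,194),2),((-.075,.110,0),f(690,122),3),((-.075,-.110,0),f(127,115),3),
((-.117,.015,.072),f(443,39),1),((-.117,-.015,.072),f(352,39),1),((-.108,.009,.072),f(426,54),1),((-.108,-.009,.072),f(370,54),1)]
def W(v,p):
    c,s=np.cos(v[2]),np.sin(v[2]);return np.array([v[0]+c*p[0]-s*p[1],v[1]+s*p[0]+c*p[1],p[2]])
def res(v):return np.concatenate([(fproj(b,W(v,p))-u)/w for p,u,w in ob])
r=least_squares(res,[.61,-.04,-.06],loss='soft_l1');v=r.x;print(v,'\n',(r.fun.reshape(-1,2)).round(1).tolist())
L=W(v,(-.102,0,.072));print('loop',L)
print('top',proj(T,L),proj(S,L))
print('pin',frayz(a,(260+281.5/5-.5,110+328.5/5-.5),.115), 'collar', frayz(a,(260+284/5-.5,110+290/5-.5),.075))
for n,z in (('beaker',0),('timer',0)):pass
# hasp free edge corners
for z in(.22,.23,.24,.25): print(z,frayz(b,f(190,415),z),frayz(b,f(583,414),z))
E
```

```text
[ 0.61614247 -0.04544951 -0.06883188] 
 [[1.0, -1.0], [-0.7, -0.6], [-0.8, -1.1], [-0.7, -0.9], [0.5, -0.4], [-0.2, -0.5], [-0.0, 2.7], [0.0, 2.6]]
loop [ 0.51438401 -0.0384342   0.072     ]
top [347.78087313 210.88991611] [353.15025528 202.48956126]
pin [0.40173075 0.2216112  0.115     ] collar [0.40158942 0.22199397 0.075     ]
0.22 [ 0.5513202  -0.08615246  0.22      ] [0.55613642 0.00156558 0.22      ]
0.23 [ 0.54582109 -0.08377376  0.23      ] [5.50437840e-01 3.11344046e-04 2.30000000e-01]
0.24 [ 0.54032198 -0.08139506  0.24      ] [ 0.54473926 -0.00094289  0.24      ]
0.25 [ 0.53482288 -0.07901636  0.25      ] [ 0.53904069 -0.00219712  0.25      ]
```

```bash
cat >> h.py <<'E'
V=np.array([.6158,-.0452,-.0688])
def W(p,v=V):
    c,s=np.cos(v[2]),np.sin(v[2]);return np.array([v[0]+c*p[0]-s*p[1],v[1]+s*p[0]+c*p[1],p[2]])
E
python3 - <<'E'
from h import *
q=toolq(V[2])
robot.clamp(); print('w',robot.current_gripper_width())
p=W((-.045,.085,.22))
robot.movep(p+[0,0,.017],q)
print(robot.current_t(),robot.current_wrist_force())
p[2]=.119+.017
s=robot.line_to(p,q,rate=.07,stop_force=16)
print(s,robot.current_position(),robot.current_wrist_force(),robot.current_t())
robot.wait(.1);print(robot.current_position()[2]-.017,robot.current_wrist_force())
p[2]=.25; robot.line_to(p,q,rate=.3)
c=snap('wrist','w_lid.png');snap('scene','s_lid.png');print(robot.current_t(),robot.current_wrist_force())
E
python3 -c "
import cv2
a=cv2.imread('pics/s_lid.png')[110:350,190:490]; cv2.imwrite('pics/s_lidz.png',cv2.resize(a,None,fx=2.5,fy=2.5,interpolation=2))"
```

```text
w 0.00019195148233837588
7.8833 [-0.50077551  0.35307915 -0.05682251]
True [0.57615844 0.04277425 0.14127067] [-0.96711828  0.37529055  4.40487685] 9.1333
0.12427820181015158 [-0.20201058  0.36572781  5.11833143]
9.85 [ 0.01876054 -0.19118176  0.27090406]
```

View pics/s_lidz.png

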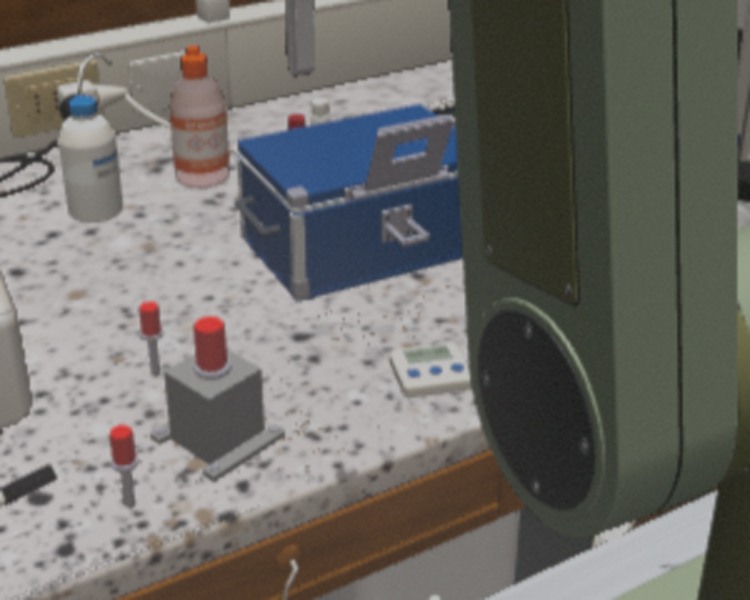

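View pics/w_lid.png

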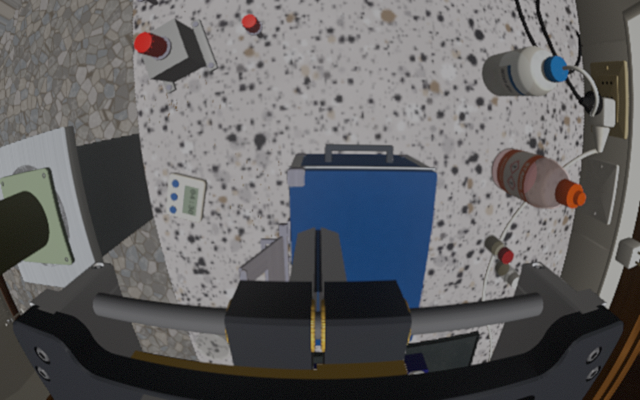

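```bash
python3 - <<'E'
from h import *
import pickle
S,T=pickle.load(open('cams.pkl','rb'))
u=(190+418/2.5,110+123/2.5)
for th in np.arange(2.2,3.5,.1):
    p=W((-.083-.08*np.sin(th),0,.114-.08*np.cos(th)));print(round(th,1),proj(S,p).round(1),u)
print('hinge',proj(S,W((-.083,0,.114))))
E
```

```text
2.2 [363.5 176.7] (357.2, 159.2)
2.3 [362.4 173.4] (357.2, 159.2)
2.4 [361.3 170.2] (357.2, 159.2)
2.5 [360.  167.1] (357.2, 159.2)
2.6 [358.6 164.3] (357.2, 159.2)
2.7 [357.1 161.7] (357.2, 159.2)
2.8 [355.6 159.3] (357.2, 159.2)
2.9 [354.  157.3] (357.2, 159.2)
3.0 [352.4 155.5] (357.2, 159.2)
3.1 [350.8 154. ] (357.2, 159.2)
3.2 [349.1 152.9] (357.2, 159.2)
3.3 [347.5 152.1] (357.2, 159.2)
3.4 [346.  151.6] (357.2, 159.2)
hinge [349.65719428 184.06530251]
```

```bash
python3 - <<'E'
from h import *
q=toolq(V[2]); d=.0125; Y=.029
def tcp(ox,z): return W((ox,Y,z+.017))
robot.line_to(tcp(-.045,.235),q,rate=.25)
robot.line_to(tcp(-.055,.160),q,rate=.2,stop_force=10)
wp=[]
for th in np.linspace(2.75,np.pi/2,6):
    x=-.083-.055*np.sin(th)-.002*np.cos(th); z=.114-.055*np.cos(th)+.002*np.sin(th); wp.append((x+d,z))
for th,r in zip(np.linspace(np.pi/2,0.0,8)[1:],np.linspace(.03,.06,8)[1:]):
    x=-.083-r*np.sin(th)-.002*np.cos(th); z=.114-r*np.cos(th)+.002*np.sin(th); wp.append((x-d,z))
for i,(x,z) in enumerate(wp):
    s=robot.line_to(tcp(x,z),q,rate=.12,stop_force=20)
    print(i,round(x,3),round(z,3),s,np.round(robot.current_wrist_force(),1))
    if s:break
if not s:
    s=robot.line_to(tcp(x+.012,z),q,rate=.05,stop_force=10)
    print(s,(robot.current_position()-tcp(x,z)).round(4),np.round(robot.current_wrist_force(),1))
snap('scene','s_h.png');snap('wrist','w_h.png');print(robot.current_t())
E
python3 -c "
import cv2
a=cv2.imread('pics/s_h.png')[110:350,190:490]; cv2.imwrite('pics/s_hz.png',cv2.resize(a,None,fx=2.5,fy=2.5,interpolation=2))"
```

```text
0 -0.09 0.166 False [ 0.8 -0.7 -0.1]
1 -0.101 0.16 False [ 0.6  0.  -0.1]
2 -0.111 0.151 False [ 0.3 -0.5 -0.2]
3 -0.119 0.141 False [ 0.4 -0.3  0.7]
4 -0.124 0.129 False [ 0.4 -0.   0.8]
5 -0.126 0.116 False [0.5 0.1 0.1]
6 -0.129 0.108 False [0.2 0.9 0. ]
7 -0.131 0.099 False [ 0.4 -0.4  0.2]
8 -0.13 0.089 False [-0.1  0.7  0.2]
9 -0.126 0.078 False [-0.5  0.8  0.9]
10 -0.12 0.069 False [ 0.1  0.3 -0.9]
11 -0.11 0.06 False [ 0.1  0.6 -0.2]
12 -0.098 0.054 False [-0.1  0.2  0. ]
True [-0.001   0.0003 -0.0011] [-0.1 -0.1  0.3]
14.5667
```

View pics/s_hz.png

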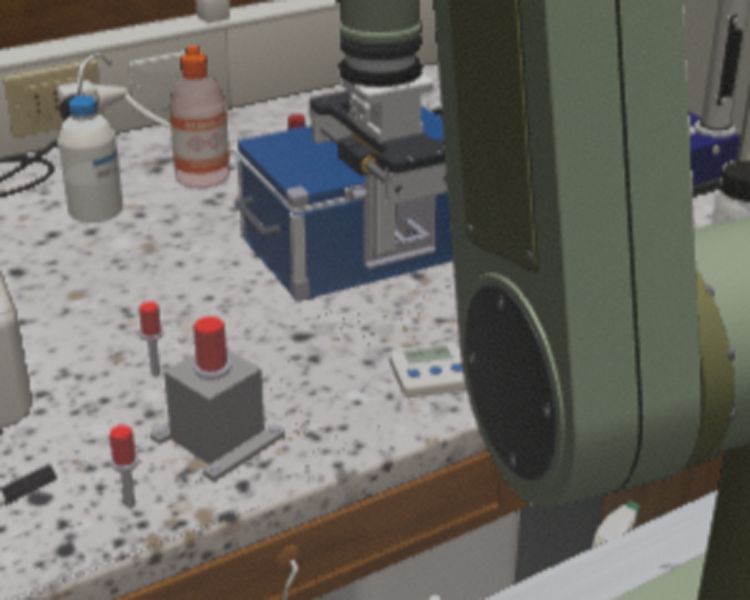

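View pics/w_h.png

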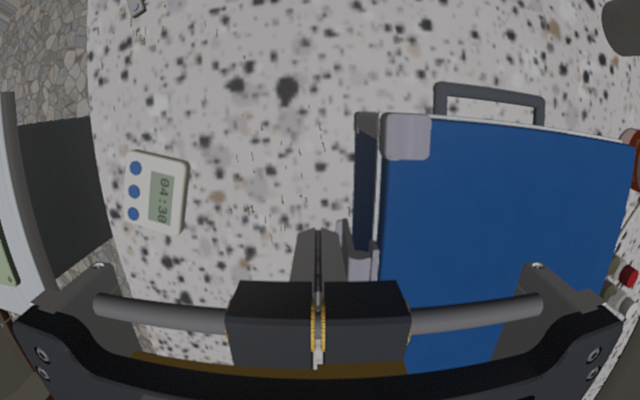

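The hasp is down and the loop shows through the slot at about (408,233) in the zoomed view. One more firm push, then I'll retreat and look.

```bash
python3 - <<'E'
from h import *
q=toolq(V[2]); Y=.029
p0=robot.current_position()
s=robot.line_to(W((-.0975+.010,Y,.054+.017)),q,rate=.04,stop_force=15)
print(s,(robot.current_position()-p0).round(4),np.round(robot.current_wrist_force(),1))
robot.wait(.25);print((robot.current_position()-p0).round(4),np.round(robot.current_wrist_force(),1))
robot.line_to(W((-.13,Y,.071)),q,rate=.15)
robot.line_to(W((-.13,Y,.25)),q,rate=.35)
robot.movep(W((-.16,0,.28)),toolq(V[2]+np.pi/2))
b=snap('wrist','w_h2.png');import pickle;pickle.dump(b,open('w2.pkl','wb'));print(robot.current_t(),robot.current_position())
E
python3 -c "
import cv2
a=cv2.imread('pics/w_h2.png')[165:290,215:415]; cv2.imwrite('pics/w_h2z.png',cv2.resize(a,None,fx=4,fy=4,interpolation=2))"
```

```text
True [-0.0002  0.0002 -0.0008] [-0.3 -0.4 -0.1]
[-0.0007  0.0003 -0.0013] [ 0.   0.1 -0.5]
17.5833 [ 0.45589993 -0.03406749  0.2791892 ]
```

View pics/w_h2z.png

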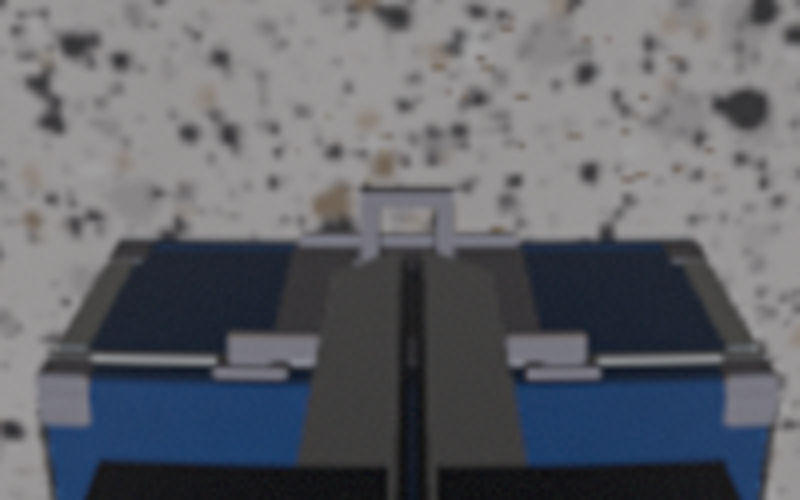

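```bash
python3 - <<'E'
from h import *
import pickle
b=pickle.load(open('w2.pkl','rb'))
g=lambda p:((fproj(b,W(p))-[215,165]+.5)*4-.5).round(1)
for n,p,o in [('loopL',(-.117,.015,.072),(453,189)),('loopR',(-.117,-.015,.072),(362,189)),('inL',(-.111,.009,.072),(435,208)),('inR',(-.111,-.009,.072),(384,208)),('haspedge out R',(-.085,-.04,.034),(300,235)),('L',(-.085,.04,.034),(518,235)),('edge in',(-.081,-.04,.034),(300,247)),('edge .17',(-.083-.08*np.sin(.17)-.002,-.04,.035),0),('lidR',(-.075,-.11,.124),(38,375)),('lidL',(-.075,.11,.124),(778,375))]: print(n,g(p),o)
f=lambda x,y:np.array([215+(x+.5)/4-.5,165+(y+.5)/4-.5])
print(frayz(b,f(407.5,189),.072),W((-.117,0,.072)),'loop',W((-.102,0,.072)))
E
```

```text
loopL [456.9 187.3] (453, 189)
loopR [361.5 187.5] (362, 189)
inL [437.7 205.4] (435, 208)
inR [380.7 205.4] (384, 208)
haspedge out R [296.  238.9] (300, 235)
L [523.  238.6] (518, 235)
edge in [296.3 249.4] (300, 247)
edge .17 [294.5 203.7] 0
lidR [ 37.6 376.4] (38, 375)
lidL [781.3 375.3] (778, 375)
[ 0.49956171 -0.03771962  0.072     ] [ 0.4990768  -0.03715675  0.072     ] loop [ 0.51404131 -0.03818793  0.072     ]
```

```bash
python3 - <<'E'
from h import *
q=toolq(V[2]+np.pi/2)
robot.let_go()
robot.movep((.4017,.2216,.20),q)
robot.line_to((.4017,.2216,.096),q,rate=.12,stop_force=8)
print(robot.current_position(),robot.current_t())
robot.clamp();print(robot.current_gripper_width(),robot.current_wrist_force())
s=robot.line_to((.4017,.2216,.19),q,rate=.1,stop_force=15)
print(s,robot.current_gripper_width(),robot.current_wrist_force(),robot.current_t())
snap('scene','s_p.png');snap('wrist','w_p.png')
E
python3 -c "
import cv2
a=cv2.imread('pics/s_p.png')[150:350,150:400]; cv2.imwrite('pics/s_pz.png',cv2.resize(a,None,fx=3,fy=3,interpolation=2))"
```

```text
[0.40252821 0.22169502 0.09673522] 21.1083
0.023372396443455717 [-0.79655701  0.1543318  -0.19410156]
False 0.023463940787215063 [-0.25817352  0.00656604 -1.65640799] 23.2833
```

View pics/s_pz.png

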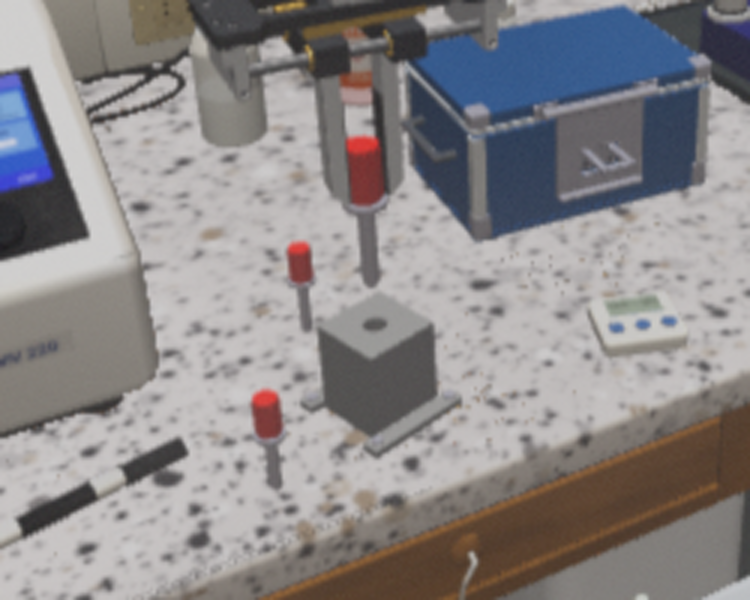

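View pics/w_p.png

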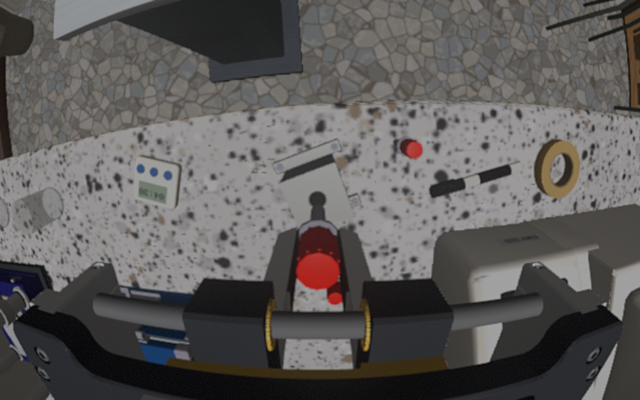

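```bash
python3 - <<'E'
from h import *
import pickle
c=robot.read_camera('wrist');pickle.dump(c,open('w3.pkl','wb'))
im=cv2.cvtColor(c['color'],cv2.COLOR_RGB2BGR)
R=tipR();p=robot.current_position();print(p)
z=im[180:300,260:380];z=cv2.resize(z,None,fx=5,fy=5,interpolation=2)
for nm,h,o in [('tip',-.0887,0),('collar_top',-.0217,0),('top',.0183,0)]:
  for dy in(-.003,0,.003):
    q=p+R@np.array([0,dy,-h]);u=fproj(c,q);print(nm,dy,u.round(1));
    if dy==0: cv2.circle(z,tuple(int(k) for k in (u-[260,180])*5+2),3,(0,255,0),-1)
cv2.imwrite('pics/w_pz.png',z)
E
```

```text
[0.40113193 0.22138971 0.18914663]
tip -0.003 [316.9 204.2]
tip 0 [316.9 207.5]
tip 0.003 [316.9 210.9]
collar_top -0.003 [316.8 235.4]
collar_top 0 [316.8 239.6]
collar_top 0.003 [316.8 243.8]
top -0.003 [316.6 265.2]
top 0 [316.6 270.2]
top 0.003 [316.7 275. ]
```

View pics/w_pz.png

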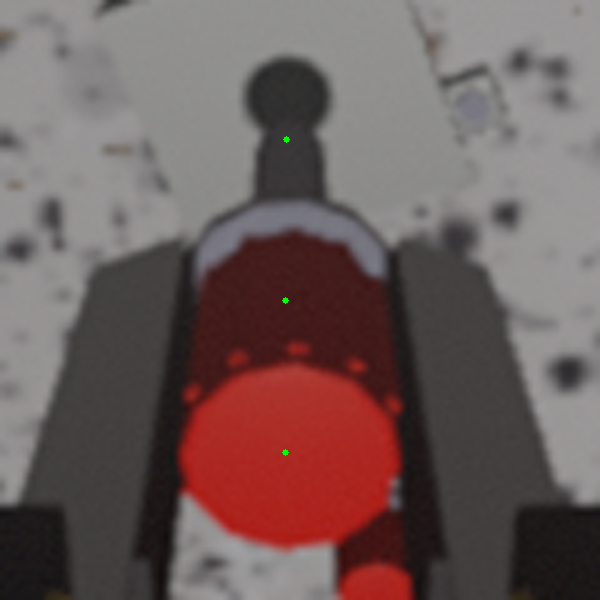

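```bash
cat >> h.py <<'E'
L=np.array([.5143,-.0389])
E
python3 - <<'E'
from h import *
q=toolq(V[2]+np.pi/2)
robot.line_to((L[0]-.03,L[1],.195),q,rate=.2)
robot.line_to((*L,.175),q,rate=.1)
c=snap('wrist','w_a.png');snap('scene','s_a.png')
R=tipR();p=robot.current_position();print(p,robot.current_t())
z=cv2.cvtColor(c['color'],cv2.COLOR_RGB2BGR)[180:300,260:380];z=cv2.resize(z,None,fx=5,fy=5,interpolation=2)
for q_ in [p+R@np.array([0,0,.0887])]+[W((-.102+a*.015,b*.015,.072)) for a in(-1,1) for b in(-1,1)]:
    cv2.circle(z,tuple(int(k) for k in (fproj(c,q_)-[260,180])*5+2),3,(0,255,0),-1)
cv2.imwrite('pics/w_az.png',z)
a=cv2.imread('pics/s_a.png')[130:250,280:430];cv2.imwrite('pics/s_az.png',cv2.resize(a,None,fx=5,fy=5,interpolation=2))
E
```

```text
[ 0.51403879 -0.03867483  0.17523624] 25.5583
```

View pics/w_az.png

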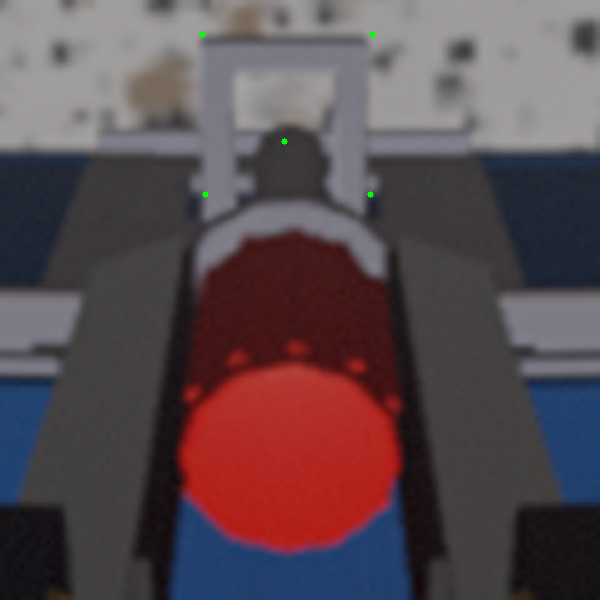

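View pics/s_az.png

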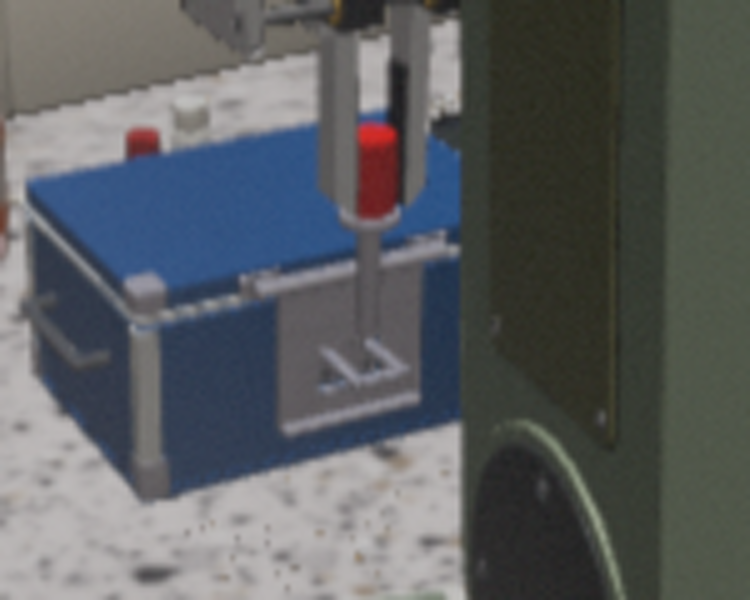

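```bash
python3 - <<'E'
from h import *
q=toolq(V[2]+np.pi/2)
x,y=.5148,-.0397
robot.line_to((x,y,.172),q,rate=.05)
s=robot.line_to((x,y,.140),q,rate=.05,stop_force=8)
print(s,robot.current_position(),robot.current_wrist_force())
if not s:
    s=robot.line_to((x,y,.0955),q,rate=.05,stop_force=8)
    print(s,robot.current_position(),robot.current_wrist_force(),robot.current_gripper_width())
c=snap('wrist','w_b.png');snap('scene','s_b.png');print(robot.current_t())
a=cv2.imread('pics/s_b.png')[130:250,280:430];cv2.imwrite('pics/s_bz.png',cv2.resize(a,None,fx=5,fy=5,interpolation=2))
E
```

```text
False [ 0.51402365 -0.03955544  0.13955686] [-2.04995234 -0.37882698 -3.20869093]
True [ 0.51457512 -0.03963856  0.09775611] [-0.73502869 -0.18740284  3.76369803] 0.0236553246467409
27.5
```

View pics/s_bz.png

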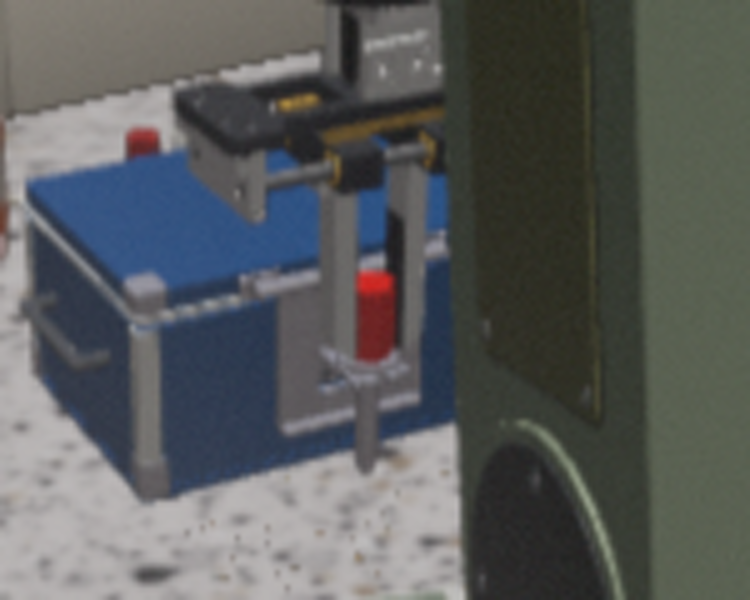

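```bash
python3 - <<'E'
from h import *
q=toolq(V[2]+np.pi/2)
robot.let_go();robot.wait(.2)
p=robot.current_position();robot.line_to((p[0],p[1],.20),q,rate=.12)
robot.line_to((.42,p[1],.27),q,rate=.25)
c=snap('wrist','w_c.png');snap('scene','s_c.png')
print('collar',[(d['at'],d['conf']) for d in robot.spot_point('scene','pin_collar')],robot.current_t(),robot.current_wrist_force())
a=cv2.imread('pics/s_c.png')[130:250,280:430];cv2.imwrite('pics/s_cz.png',cv2.resize(a,None,fx=5,fy=5,interpolation=2))
z=cv2.cvtColor(c['color'],cv2.COLOR_RGB2BGR)[170:300,215:415];z=cv2.resize(z,None,fx=4,fy=4,interpolation=2)
for q_,k in [((*W((-.102,0,0))[:2],.117),(0,255,0)),((*W((-.102,0,0))[:2],.077),(255,0,0))]:
    cv2.circle(z,tuple(int(k_) for k_ in (fproj(c,q_)-[215,170])*4+2),3,k,-1)
cv2.imwrite('pics/w_cz.png',z)
E
```

```text
collar [([349.4, 203.5], 0.85), ([247.4, 242.6], 0.74), ([239.5, 298.0], 0.74)] 30.6333 [0.34974133 0.15789122 0.17228802]
```

View pics/s_cz.png

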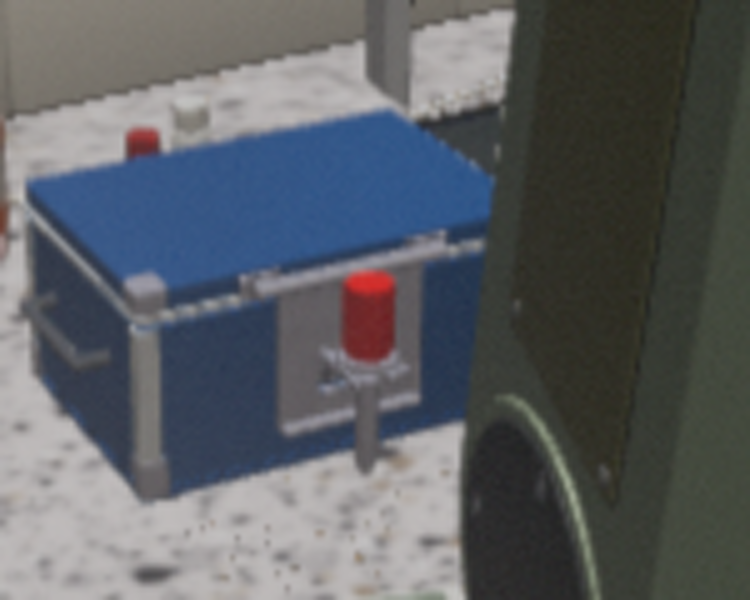

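View pics/w_cz.png

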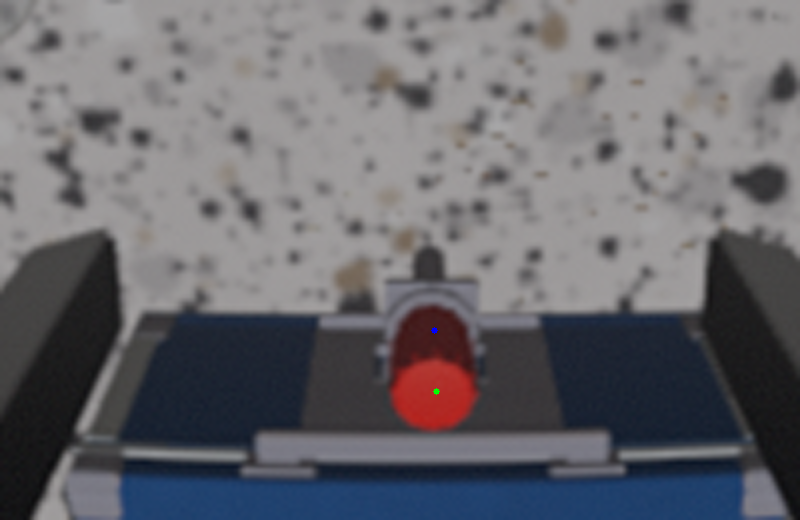

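View pics/w_c.png

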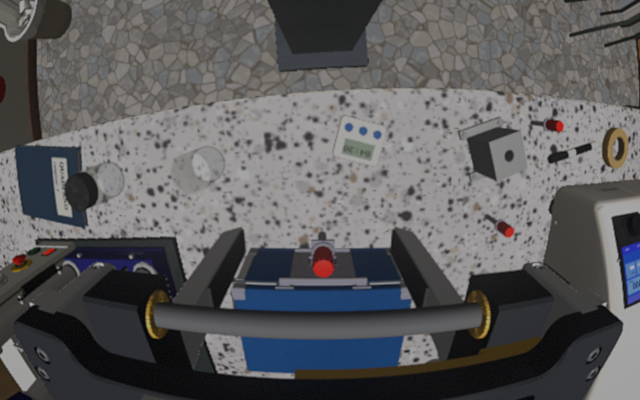

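The pin stands upright in the loop with its collar seated, within about 1 mm of the predicted axis (handle top at (432,395) against (436,391) in the 4x zoom). The hasp and lid are shut, and the timer and beaker haven't moved. I'm handing it in.

```bash
python3 - <<'E'
from h import *
robot.job_done();print(robot.current_t())
E
```

```text
the job is handed in; nothing more can be done
the job is handed in; nothing more can be done
```

I closed the chest and put the pin in place, then handed the job in at about 31 s of the 64 s allowed. The system gives no verdict.

- **Lid:** I pressed it shut near its left edge. The fingertips stopped at a height of 0.124 m, which is the shut height.
- **Hasp:** I swung it down over the staple. In the wrist picture its free edge is within about 1 mm of where a fully closed hasp should be.
- **Pin:** I took the full-size pin from the stand, not either of the two smaller look-alikes. It went through the loop until contact at the expected collar height. After I let go it stood upright, about 1 mm from the loop's centre, with the gripper well clear.
- **Beaker and timer:** both look unmoved in the last wrist picture; I judged this by eye and did not measure it.

**Unclear reading:** both final pushes on the hasp stopped on the force limit, but the wrist force read almost zero straight afterwards. For that reason I relied on the pictures to judge the hasp closed.

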